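Vent and unscrew the seed jar

TASK

Open the seed jar standing in its wooden brace: take the dibber from its block, press the small red vent button sunk in the lid fully down with the dibber's tip for a moment, and stand the dibber back in its block. Then unscrew the tight lid anticlockwise, with the jar staying down in the brace, and once the threads let go lift the lid straight up and finish while still holding it level over the middle of the jar, its lower edge about 20 mm above the jar's mouth. Leave the cloche, blue pot, bulb planter and cultivator where they are.

Things in the scene. Friction and masses are not known exactly. Their poses are not given: they have to be found in the camera images.
- lid_mid (a point): Centre, on its axis half-way up, of the green knurled round jar lid, 60 mm across, 32 mm high; z up. Three lugs run in a coarse thread and a springy seal makes it tight (0.2 to 0.5 N m). Anticlockwise from above, 52 to 80 degrees frees it (rising 2 mm, then springing up a few more); farther it meets a stop. Turned less, lifting it lifts the jar. The 40 mm neck leaves 17 mm clear below its edge.
- vent_top (a point): Centre of the top face of the red vent button (16 mm across) when not pressed, on the lid's axis, 8 mm above lid_mid and 8 mm below the lid's top, at the bottom of a round recess 18 mm across; z up.
- vent (a joint): Press of the vent button, downwards: 0 out, 0.003 m fully in; it springs back, and takes 1 N to start and 4 N to press fully.
- jar_mouth (a point): Centre of the mouth of the clear glass jar (74 mm square body 80 mm high, round neck 40 mm across with the thread, 122 mm high in all, 0.55 kg, loose in the brace's pocket); hidden under the lid at first, when lid_mid is 2 mm below this point; z up along the jar.
- brace_floor (a point): Centre of the floor of the 78 mm square, 22 mm deep pocket in the pale oak brace (120 mm square block 30 mm high, fixed to the bench, any yaw); it keeps the jar from turning. jar_mouth is 122 mm above this point while the jar stands on the pocket floor. z up.
- dibber_mid (a point): Centre of the pale wooden handle (26 mm across, 80 mm long, red band near its top) of the dibber, standing upright in its block at first; z points along the dibber from tip to handle. Below the handle is a steel shaft 8 mm across and 50 mm long. Weighs about 90 g.
- dibber_tip (a point): Tip of the dibber's steel shaft, 90 mm below dibber_mid along the dibber.
- holder_hole (a point): Centre of the hole's mouth in the top of the dark wooden dibber block (70 mm square, 55 mm high, fixed to the bench); the hole is 14 mm across with a 2 mm chamfer and 52 mm deep. Home, the dibber's shaft is in the hole and the handle's lower end rests on the top, so dibber_mid is 40 mm above this point.
- cloche: Clear glass cloche, 156 mm across and 190 mm high; origin under its centre. Leave alone.
- pot: Glazed blue pot, 110 mm across and 90 mm high; origin under its centre. Leave alone.
- planter: Black plastic bulb planter standing up, a tube 72 mm across with a bar handle 120 mm long on top, 206 mm high; origin under its centre. Leave alone.
- cultivator: Steel three-tined hand cultivator lying flat, 290 mm long, 70 mm wide; origin on the bench near its middle, x from handle to tines. Leave alone.
Mind the look-alikes: they are no part of the job. What is shaped like the part that bears jar_mouth but orange is not meant. Of the things shaped like the part that bears lid_mid, the green one is meant.

How it is judged:
By the outcome, as a careful person would: the job done as asked, in the order asked, and still so for the second after the job is handed in, while the arm keeps its last pose, push and grip.
It also fails if it takes over 53 s, if anything falls off the work surface, if the arm or the gripper's body presses on something with over 40 N, if the wrist force passes 120 N, or if a joint passes its speed limit or range.

ROBOT

A 6-joint arm with a two-finger parallel gripper is mounted at the origin on the work surface. World frame = base frame: x ahead of the robot, y to its left, z up, the work surface at z = 0. Lengths are in mm, angles in rad, forces in N, time in s.
With the tool pointing down it reaches from about 350 to 775 mm from the base axis. Payload 5.5 kg.
Tool frame: the origin (TCP) lies at the very end of the fingers, on their centre line; the grasp point (between the pads) lies 19 mm behind it (env.hold_point_z is the z of the grasp point in the tool frame, in mm); z points along the fingers, x is the direction in which the jaws open and shut, and the axes are right-handed (so a half turn about z gives the same grasp; the last joint's range is limited). The gripper opens to 85 mm and grips with 20 to 120 N. Pads are 22 mm wide; open, the fingers measure 114 mm over their backs; the gripper's body (76 mm by 85 mm) begins 54 mm behind the grasp point. The pads swing forward as they close: fully open they stand 13 mm farther back than shut.
Start: joints at [1.045, 0.313, 0.046, 1.304, 0, 1.431], TCP at [216.4, 532.769, 231.323] pointing down, gripper open.
Joint ranges: [-2.76, 2.76], [-0.86, 1.69], [-1.03, 1.26], [-2.2, 2.34], [-1.47, 1.5], [-3.14, 3.14]. Speed limits (rad/s): [2.57, 2.57, 3.14, 3.14, 3.14, 3.14].

INTERFACE

Orientations are given as a rotation vector (axis times angle).
In Python, from plant import env, optics, ticket gives the robot as it stands.
- The arm moves only by the tool step_arm, never from a script. Its argument "plan" is one flat list of numbers, 7 for each row, row after row: the turn, a rotation vector about the tool's x, y, z in units of 6 degrees (1.0 is 6 degrees), then the shift along the tool's x, y, z in m, then the opening, from 0 (shut) to 1 (fully open). In form: [ax, ay, az, tx, ty, tz, jaw, ax, ay, az, tx, ty, tz, jaw, ...]. A call has 1 to 8 rows; each row shifts and turns the commanded pose from where the row before left it, along the tool's axes as they then stand; what a row does not reach is not made up. A row lasts 1/12 s, in which the tool goes at most 41.7 mm and 7.16 degrees, less where a joint would pass 70% of its speed; a pose out of reach is approached as far as the arm can. A call is refused whole if a number of a shift passes 0.0417 or a number of a turn 1, either way. A call with a gripper value outside its range is refused whole. The fingers move at their own pace and stop on an object; the grip force is fixed at half the most. Time passes only in rows, so rows that do not move let the fingers close. It gives the time, the measured TCP pose, the force and the opening at its end, in the units of the state.
- env.get_obs(): the state, without advancing time (a new reading comes with each control period).
- optics.snapshot(name): name is "scene" or "side" or "wrist"; returns a dict with "frame" (384x512x3 uint8, red, green, blue), "range_z" (384x512 float32, mm along the optical axis (not along the pixel's ray), 0 where there is no reading), "fov_y" (degrees; the focal length in pixels is half the picture's height over the tangent of half this angle, whatever the lens; pixels are square), "cx", "cy" (the principal point, pixels), "R" (3x3) and "t" (3): a world point X has camera coordinates R X + t. Camera axes: x right, y down, z forward; pixel columns grow to the right and rows downward; lengths in mm; the calibration is good to about 2 mm. The wrist camera is an equidistant fisheye: a pixel r from the principal point sees the ray r / f radians off the axis. A picture is of the moment at which its call begins.
- ticket.finish_job(): hands the job in, once; it reports no verdict.
The state is a dict: "time": time; "joint_pos": joint angles; "joint_vel": joint speeds; "joint_efforts": joint torques, N m; "eef_pos": TCP position; "tool_rot": TCP orientation; "ft_force": force on the tool from outside, world axes, zero at the start; "moment": the same for the moment, N m; "width": opening from 0.0 (shut) to 1.0 (fully open).
Only numpy, scipy, OpenCV 4.12 (cv2) and the standard library are available. Lean on these libraries where they do the work, as an engineer would, in place of code of your own. Each camera call takes 0.05 s, during which the arm holds its last target.

## Working session

There is one attempt and no reset: what is moved stays moved. The work goes in short steps, Python scripts to look and compute and a tool call to move; the robot and the scene stay as the last step left them, time stands still between calls to the robot, and variables do not carry over. Pictures are saved under pics/ and viewed, and the job is handed in when it is done.

Besides the shell and the picture viewer there is one more tool, called after "Request:" as name(argument=value, ...), one argument or row to a line, values as JSON. step_arm: Moves the arm, as the interface text tells. Its arguments: {"type":"object","properties":{"plan":{"type":"array","items":{"type":"number"}}},"required":["plan"]}

```bash
ls; mkdir -p pics
python3 - <<'E'
from plant import env, optics, ticket
import cv2,numpy as np
print(env.get_obs(), env.hold_point_z)
for n in ["scene","side","wrist"]:
    s=optics.snapshot(n); cv2.imwrite(f"pics/{n}0.png",s["frame"][:,:,::-1]); np.savez(f"{n}0.npz",**s)
    print(n,s["fov_y"],s["cx"],s["cy"],np.round(s["R"],3).tolist(),s["t"])
E
```

```text
pics
{'time': 0.0, 'joint_pos': array([ 1.04539936e+00,  3.13998504e-01,  4.49582770e-02,  1.30361385e+00,
       -7.24293953e-06,  1.43116476e+00]), 'joint_vel': array([-0.00081122, -0.00061295,  0.00016399,  0.00023689, -0.0005264 ,
       -0.00040878]), 'joint_efforts': array([-9.10788840e-04, -4.80628467e+01,  2.98533136e+01,  1.92803540e-02,
       -1.92698412e-04, -8.18540968e-06]), 'eef_pos': array([216.11491384, 532.27150946, 230.40150129]), 'tool_rot': array([ 2.60539158,  1.75396253, -0.0026183 ]), 'ft_force': array([-0.53744414, -0.27033618, -0.12303815]), 'moment': array([-0.00050499,  0.00805822, -0.01573779]), 'width': 0.9970493984605465} -18.700000000000003
scene 42.13985180737943 262.88733617930035 195.05758218095545 [[-0.051, 0.999, 0.006], [0.692, 0.04, -0.721], [-0.72, -0.032, -0.693]] [  11.58718987 -316.69534155 2244.37756323]
side 56.193417867654766 254.85233080589285 196.60787444143102 [[0.824, -0.567, -0.012], [-0.39, -0.551, -0.738], [0.412, 0.612, -0.675]] [-452.68677868  295.42300734  816.67904201]
wrist 65.70646984690485 255.26023013581226 194.27210994691274 [[0.376, 0.926, -0.002], [0.895, -0.363, 0.26], [0.24, -0.1, -0.966]] [-573.28249594  -34.12589277  378.41622684]
```

View pics/scene0.png

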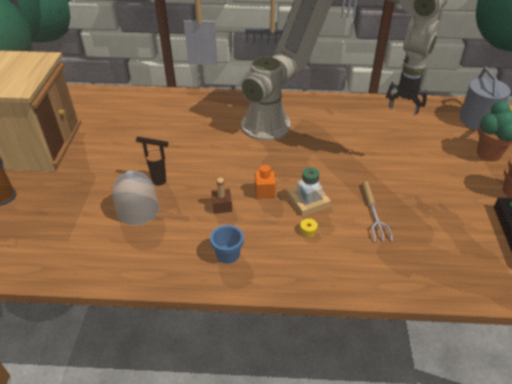

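View pics/side0.png

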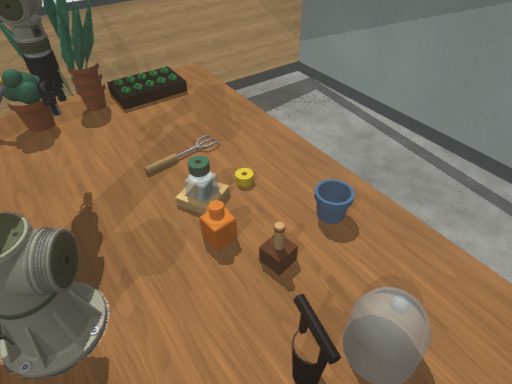

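View pics/wrist0.png

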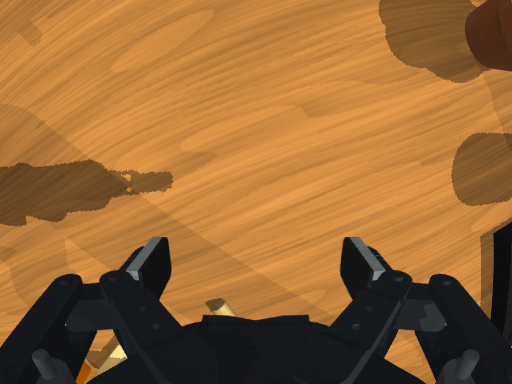

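The scene view shows these candidates:
- Green lid on the clear jar in the oak brace, scene (311,175), side (198,163). This is the one meant.
- Orange jar, a look-alike, scene (265,183).
- Yellow lid lying on the bench, a look-alike, scene (309,228).
- Dibber, scene (221,186), in its dark block at (222,203). There is only one.

Next I'll check close crops and measure.

```bash
cat > h.py <<'E'
import numpy as np,cv2
def f(s): return 192/np.tan(np.radians(float(s["fov_y"]))/2)
def ray(s,u,v,fish=False):
    F=f(s);x=(u-s["cx"])/F;y=(v-s["cy"])/F
    if fish:
        r=np.hypot(x,y);k=np.sin(r)/r if r>1e-9 else 1.;d=np.array([x*k,y*k,np.cos(r)])
    else: d=np.array([x,y,1.])
    R=s["R"];return -R.T@s["t"],R.T@(d/np.linalg.norm(d))
def plane(s,u,v,z,fish=False):
    c,d=ray(s,u,v,fish);return c+d*(z-c[2])/d[2]
def tri(a,b):
    A=np.zeros((3,3));B=np.zeros(3);
    for c,d in (a,b):
        P=np.eye(3)-np.outer(d,d);A+=P;B+=P@c
    X=np.linalg.solve(A,B);return X,[np.linalg.norm((np.eye(3)-np.outer(d,d))@(X-c)) for c,d in (a,b)]
def proj(s,X,fish=False):
    p=s["R"]@np.asarray(X,float)+s["t"];F=f(s)
    if fish:
        r=np.hypot(p[0],p[1]);k=np.arctan2(r,p[2])/max(r,1e-9);return s["cx"]+F*p[0]*k,s["cy"]+F*p[1]*k
    return s["cx"]+F*p[0]/p[2],s["cy"]+F*p[1]/p[2]
def world(s):
    v,u=np.mgrid[:384,:512];z=s["range_z"];F=f(s)
    p=np.stack([(u-s["cx"])/F*z,(v-s["cy"])/F*z,z],-1)
    return (p-s["t"])@s["R"]
E
python3 - <<'E'
import numpy as np,cv2
from h import *
a=dict(np.load("scene0.npz"));b=dict(np.load("side0.npz"))
c1=cv2.resize(a["frame"][150:245,195:335,::-1],None,fx=5,fy=5,interpolation=cv2.INTER_CUBIC)[:, :]
c2=cv2.resize(b["frame"][145:285,140:310,::-1],None,fx=4,fy=4,interpolation=cv2.INTER_CUBIC)
cv2.imwrite("pics/c1.png",c1);cv2.imwrite("pics/c2.png",c2)
for n,s in(("scene",a),("side",b)):
    W=world(s);h=cv2.cvtColor(s["frame"],cv2.COLOR_RGB2HSV)
    print(n,"cam",np.round(-s["R"].T@s["t"]), "bench z", np.median(W[220,150:190,2]) if n=="scene" else np.median(W[100,200:220,2]))
    box=(slice(165,190),slice(295,328)) if n=="scene" else (slice(150,178),slice(182,215))
    m=np.zeros((384,512),bool);m[box]=((h[...,0]>65)&(h[...,0]<95)&(h[...,1]>110))[box]
    p=W[m];p=p[(p[:,2]>100)&(p[:,2]<170)];print("lid n",m.sum(),"z",np.percentile(p[:,2],[2,50,98]),"top",p[p[:,2]>np.percentile(p[:,2],98)-5].mean(0))
    v,u=np.nonzero(m);print(" px",u.min(),u.max(),v.min(),v.max())
    box=(slice(170,200),slice(210,232)) if n=="scene" else (slice(220,255),slice(268,292))
    sub=W[box].reshape(-1,3);q=sub[(sub[:,2]>60)&(sub[:,2]<150)];print("dib n",len(q),q.mean(0),q.min(0),q.max(0))
    box=(slice(180,225),slice(205,240)) if n=="scene" else (slice(225,285),slice(250,305))
    sub=W[box].reshape(-1,3);q=sub[(abs(sub[:,2]-55)<3)];print("blk top n",len(q),q.mean(0),cv2.minAreaRect(q[:,:2].astype(np.float32)))
    box=(slice(175,225),slice(280,340)) if n=="scene" else (slice(160,230),slice(165,240))
    sub=W[box].reshape(-1,3);q=sub[(abs(sub[:,2]-30)<3)];print("brace n",len(q),q.mean(0),cv2.minAreaRect(q[:,:2].astype(np.float32)))
E
```

```text
scene cam [1836.   74. 1327.] bench z -0.8343985421919882Traceback (most recent call last):
  File "<stdin>", line 12, in <module>
    return _quantile_unchecked(
        a, q, axis, out, overwrite_input, method, keepdims, weights)
    return _ureduce(a,
                    func=_quantile_ureduce_func,
    ...<5 lines>...
                    overwrite_input=overwrite_input,
                    method=method)
    r = func(a, **kwargs)
    result = _quantile(arr,
                       quantiles=q,
    ...<2 lines>...
                       out=out,
                       weights=wgt)
    slices_having_nans = np.isnan(arr[-1, ...])
                                  ~~~^^^^^^^^^
IndexError: index -1 is out of bounds for axis 0 with size 0
```

View pics/c1.png

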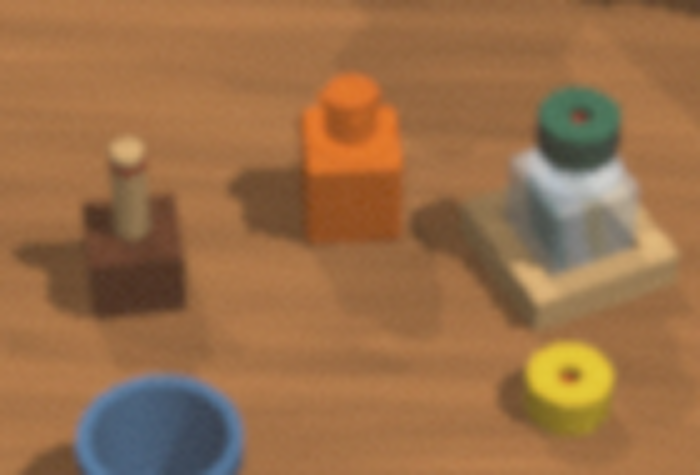

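View pics/c2.png

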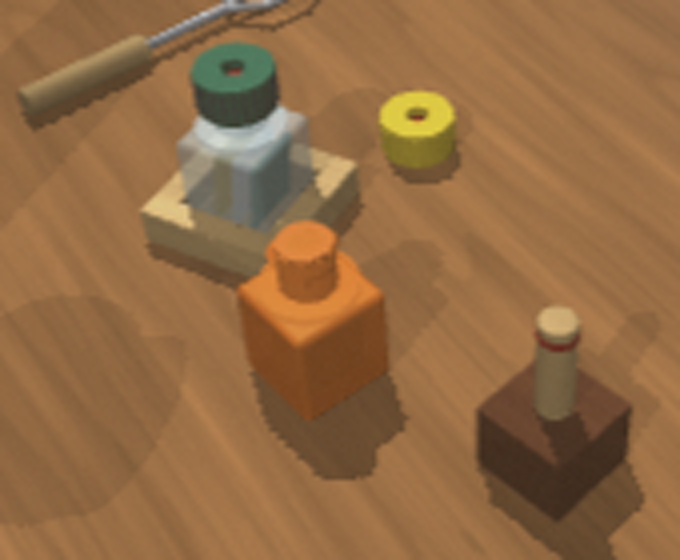

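The crops confirm the choice: the green lid with its red vent is on the clear jar in the oak brace, and the dibber is in the dark block. The first depth mask failed, so I'll check the depth there.

Run:
```python
import numpy as np,cv2
from h import *
a=dict(np.load("scene0.npz"));b=dict(np.load("side0.npz"))
def ell(s,z,box,lo,hi,nm):
    h=cv2.cvtColor(s["frame"],cv2.COLOR_RGB2HSV);x0,y0,x1,y1=box
    m=np.zeros((384,512),np.uint8);m[y0:y1,x0:x1]=cv2.inRange(h,np.array(lo),np.array(hi))[y0:y1,x0:x1]
    n,l,st,c=cv2.connectedComponentsWithStats(m);i=1+st[1:,4].argmax();print(nm,st[i],c[i]);W=world(s);p=W[(l==i)];print("  depth z",np.percentile(p[:,2],[5,50,95]));return l==i,W
for n,s,bl,bd,bb,br in(("scene",a,(295,165,328,190),(210,170,232,200),(205,180,240,225),(280,175,340,225)),("side",b,(182,150,215,178),(268,220,292,255),(250,225,305,285),(165,170,240,225))):
    print(n); 
    m,W=ell(s,0,bl,(60,90,20),(95,255,255),"lid")
    h=cv2.cvtColor(s["frame"],cv2.COLOR_RGB2HSV); 
    V=(h[...,2]*m); top=m&(h[...,2]>85); v,u=np.nonzero(top)
    # top face by fill: fit min ellipse on contour
    c=max(cv2.findContours(top.astype(np.uint8),0,1)[0],key=len); e=cv2.fitEllipse(c);print("  lidtop ell",e,"-> z144",plane(s,*e[0],144))
    m,W=ell(s,0,bd,(15,60,60),(28,140,255),"dib")
    v,u=np.nonzero(m); print("  dib u by row",[(r,u[v==r].min(),u[v==r].max()) for r in range(v.min(),v.max()+1)])
    m,W=ell(s,0,bb,(0,60,20),(12,200,100),"block")
    p=W[m];q=p[abs(p[:,2]-55)<4];print("  blk top",q.mean(0),cv2.minAreaRect(q[:,:2].astype(np.float32)))
    x0,y0,x1,y1=br; p=W[y0:y1,x0:x1].reshape(-1,3);q=p[abs(p[:,2]-30)<4];print("  brace",len(q),cv2.minAreaRect(q[:,:2].astype(np.float32)))
```

```text
scene
lid [307 170   1   1   1] [307. 170.]
  depth z [146.2011274 146.2011274 146.2011274]Traceback (most recent call last):
  File "<stdin>", line 14, in <module>
cv2.error: OpenCV(4.12.0) /io/opencv/modules/imgproc/src/shapedescr.cpp:361: error: (-201:Incorrect size of input array) There should be at least 5 points to fit the ellipse in function 'fitEllipseNoDirect'
```

Run:
```python
import numpy as np,cv2
a=dict(np.load("scene0.npz"));b=dict(np.load("side0.npz"))
for s,p in((a,[(305,173),(311,172),(315,178),(311,182),(220,190),(222,197),(222,208)]),(b,[(190,163),(199,171),(278,240),(280,262),(270,262)])):
    h=cv2.cvtColor(s["frame"],cv2.COLOR_RGB2HSV); print(s["frame"].dtype,s["frame"].shape)
    for u,v in p: print((u,v),s["frame"][v,u],h[v,u],s["range_z"][v,u])
```

```text
uint8 (384, 512, 3)
(305, 173) [ 77 117  93] [ 72  87 117] 1788.854
(311, 172) [90 75 58] [16 91 90] 1804.0001
(315, 178) [68 86 70] [63 53 86] 1783.0793
(311, 182) [63 73 62] [57 38 73] 1783.9012
(220, 190) [130 105  72] [ 17 114 130] 1796.0137
(222, 197) [124  97  66] [ 16 119 124] 1816.3073
(222, 208) [80 53 38] [ 11 134  80] 1825.4413
uint8 (384, 512, 3)
(190, 163) [ 80 120  92] [ 69  85 120] 1023.5612
(199, 171) [64 70 56] [43 51 70] 1017.04395
(278, 240) [118  98  67] [ 18 110 118] 877.12494
(280, 262) [68 48 31] [ 14 139  68] 876.43445
(270, 262) [68 48 33] [ 13 131  68] 905.95325
```

Run:
```python
import numpy as np,cv2
from h import *
a=dict(np.load("scene0.npz"));b=dict(np.load("side0.npz"))
R={}
for n,s,bl,bd,bb,br in(("scene",a,(295,165,328,190),(210,172,232,200),(205,180,240,225),(280,175,340,225)),("side",b,(182,150,215,178),(268,220,292,255),(250,225,305,285),(165,170,240,225))):
    print(n);W=world(s);im=s["frame"].astype(int);g=im[...,1]-im[...,0]
    def crop(m,bx):
        o=np.zeros((384,512),np.uint8);x0,y0,x1,y1=bx;o[y0:y1,x0:x1]=m[y0:y1,x0:x1];return o
    m=crop((g>25)&(im[...,1]>95),bl);c=max(cv2.findContours(m,0,1)[0],key=cv2.contourArea);e=cv2.fitEllipse(c)
    print(" lidtop",e,plane(s,*e[0],144), "depth z",np.median(W[m>0][:,2]));R[n,'l']=ray(s,*e[0])
    m=crop((g>6),bl);print(" lid all bbox",cv2.boundingRect(m))
    d=W[...,2];m=crop((d>62)&(d<150),bd)
    v,u=np.nonzero(m); print(" dib",[(int(r),int(u[v==r].min()),int(u[v==r].max())) for r in range(v.min(),v.max()+1)])
    p=W[m>0];print(" dib xyz med",np.median(p,0),"max z",p[:,2].max(),"top mean",p[p[:,2]>p[:,2].max()-6].mean(0))
    x0,y0,x1,y1=bb;p=W[y0:y1,x0:x1].reshape(-1,3);q=p[abs(p[:,2]-55)<3];print(" blk top",len(q),cv2.minAreaRect(q[:,:2].astype(np.float32)))
    x0,y0,x1,y1=br;p=W[y0:y1,x0:x1].reshape(-1,3);q=p[abs(p[:,2]-30)<4];print(" brace",len(q),cv2.minAreaRect(q[:,:2].astype(np.float32)))
print(tri(R["scene","l"],R["side","l"]))
```

```text
scene
 lidtop ((310.47943115234375, 172.77523803710938), (9.16789436340332, 13.783055305480957), 95.52672576904297) [481.62747771 183.3103301  144.        ] depth z 143.31410716829046
 lid all bbox (302, 168, 17, 22)
 dib [(178, 218, 221), (179, 217, 222), (180, 216, 223), (181, 216, 223), (182, 216, 223), (183, 216, 223), (184, 217, 223), (185, 217, 223), (186, 217, 223), (187, 217, 223), (188, 217, 223), (189, 217, 223), (190, 217, 223), (191, 217, 223), (192, 217, 223), (193, 217, 223), (194, 217, 224), (195, 217, 223), (196, 218, 221), (197, 219, 222)]
 dib xyz med [ 535.3597084  -140.00325168  108.1358358 ] max z 142.36544238162932 top mean [ 533.84355586 -143.00814614  139.18586999]
 blk top 140 ((530.0842895507812, -139.9481201171875), (80.17630767822266, 69.412841796875), 11.5203275680542)
 brace 310 ((526.1572875976562, 195.66583251953125), (198.16258239746094, 140.99679565429688), 16.432296752929688)
side
 lidtop ((197.81626892089844, 161.62437438964844), (11.138702392578125, 19.217388153076172), 82.37288665771484) [480.64388127 185.29879719 144.        ] depth z 146.114244
[... 318 characters left out ...]
, (237, 273, 283), (238, 273, 283), (239, 273, 283), (240, 273, 283), (241, 273, 283), (242, 273, 283), (243, 273, 283), (244, 273, 283), (245, 273, 282), (246, 274, 282), (247, 275, 282), (248, 275, 281), (249, 277, 277)]
 dib xyz med [ 519.26906107 -146.60980548  109.89003289] max z 139.19955144808915 top mean [ 524.16638659 -140.51018384  136.31484706]
 blk top 412 ((525.2552490234375, -138.4452667236328), (70.63951110839844, 72.90325927734375), 12.2985200881958)
 brace 459 ((517.2107543945312, 197.2066192626953), (215.57240295410156, 117.00518035888672), 21.141632080078125)
(array([480.72615277, 183.93842255, 144.09210118]), [np.float64(0.886329825582305), np.float64(0.886329825582494)])
```

Run:
```python
import numpy as np,cv2
from h import *
a=dict(np.load("scene0.npz"));b=dict(np.load("side0.npz"));w=dict(np.load("wrist0.npz"))
print("dib tri mid",tri(ray(a,220,187.5),ray(b,278.5,235)), plane(a,220,187.5,95),plane(b,278.5,235,95))
print("handle bottom", plane(a,220.5,197,55),plane(b,278.5,248,55))
print("pot rim",plane(a,227,233,90),"pot base side",plane(b,334,188,90))
print("planter",plane(a,152,141,206),plane(b,317,327,206),"cloche",plane(a,135,205,90),plane(b,386,340,90))
print("orange top",plane(a,265,168,122),plane(b,216,206,122))
print("brace corners(30) scene",[plane(a,u,v,30)[:2].round() for u,v in((287,190),(302,209),(331,199))])
print("brace corners side",[plane(b,u,v,30)[:2].round() for u,v in((176,197),(206,213),(230,186))])
print("wrist cam",-w["R"].T@w["t"],w["R"][2])
```

```text
dib tri mid (array([ 526.90546439, -139.44362104,   97.52060395]), [np.float64(1.4391345907735416), np.float64(1.439134590773499)]) [ 525.35386507 -141.00566616   95.        ] [ 527.95040789 -136.19629878   95.        ]
handle bottom [ 533.47864736 -140.39395182   55.        ] [ 524.05063913 -143.47365852   55.        ]
pot rim [738.91224226 -93.79082711  90.        ] pot base side [766.97052897 -82.4492646   90.        ]
planter [ 410.03235266 -397.33394014  206.        ] [ 395.58686796 -408.03367802  206.        ] cloche [ 626.47615445 -428.60729067   90.        ] [ 537.22049225 -465.18422191   90.        ]
orange top [439.33909855  17.78902208 122.        ] [441.3171913   16.74068632 122.        ]
brace corners(30) scene [array([455., 103.]), array([554., 159.]), array([495., 268.])]
brace corners side [array([403., 208.]), array([445.,  96.]), array([564., 157.])]
wrist cam [155.46637048 556.55906479 372.94564282] [ 0.24021908 -0.10001371 -0.96555272]
```

Request:
step_arm(
  plan=[0,0,0,-0.028,0.03,0,1,0,0,0,-0.028,0.03,0,1,0,0,0,-0.028,0.03,0,1,0,0,0,-0.028,0.03,0,1,0,0,0,-0.028,0.03,0,1,0,0,0,-0.028,0.03,0,1,0,0,0,-0.028,0.03,0,1,0,0,0,-0.028,0.03,0,1],
)

```text
time: 0.82
eef_pos: [354.6, 233.1, 231.3]
tool_rot: [2.606, 1.755, 0.0]
ft_force: [1.6, 0.4, 0.5]
width: 0.997
```

```bash
cat > snap.py <<'E'
import sys,cv2,numpy as np
from plant import env,optics
n,k=sys.argv[1:3]
s=optics.snapshot(n);np.savez(k+".npz",**s);cv2.imwrite(f"pics/{k}.png",s["frame"][:,:,::-1])
o=env.get_obs();print(o["time"],o["eef_pos"].round(1),o["tool_rot"].round(3),o["ft_force"].round(1),o["joint_pos"].round(3))
E
python3 snap.py wrist w1
```

```text
0.8667 [357.8 227.3 231.2] [ 2.608e+00  1.743e+00 -1.000e-03] [ 0.5 -3.5  0.1] [ 0.379  0.021 -0.308  1.242 -0.005  0.772]
```

View pics/w1.png

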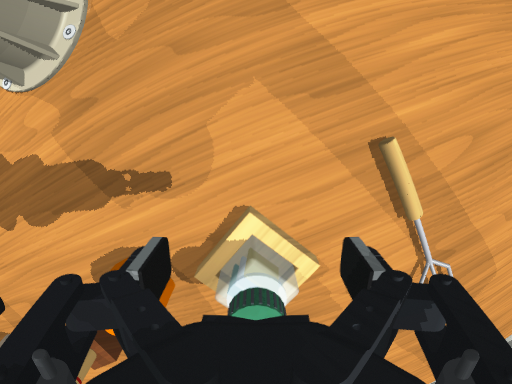

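Request:
step_arm(
  plan=[0,0,0,-0.0283,0.026,0,1,0,0,0,-0.0283,0.026,0,1,0,0,0,-0.0283,0.026,0,1,0,0,0,-0.0283,0.026,0,1,0,0,0,-0.0283,0.026,0,1,0,0,0,-0.0283,0.026,0,1,0,0,0,-0.0283,0.026,0,1,0,0,0,-0.0283,0.026,0,1],
)

```text
time: 1.53
eef_pos: [462.1, -55.0, 231.2]
tool_rot: [-2.606, -1.754, -0.0]
ft_force: [1.0, 0.6, 1.1]
width: 1.0
```

Request:
step_arm(
  plan=[0,0,0,-0.0283,0.026,0,1,0,0,0,-0.0283,0.026,0.01,1,0,0,0,0,0,0.01,1,0,0,0,0,0,0,1,0,0,0,0,0,0,1,0,0,0,0,0,0,1],
)

```text
time: 2.03
eef_pos: [488.3, -124.0, 211.4]
tool_rot: [-2.604, -1.755, 0.0]
ft_force: [0.0, -0.3, 0.2]
width: 1.006
```

```bash
python3 snap.py wrist w2
```

```text
2.0833 [ 488.6 -123.9  211.8] [-2.605 -1.756 -0.   ] [-0.1  0.4 -0.4] [-0.408  0.183 -0.173  1.215  0.    -0.024]
```

View pics/w2.png

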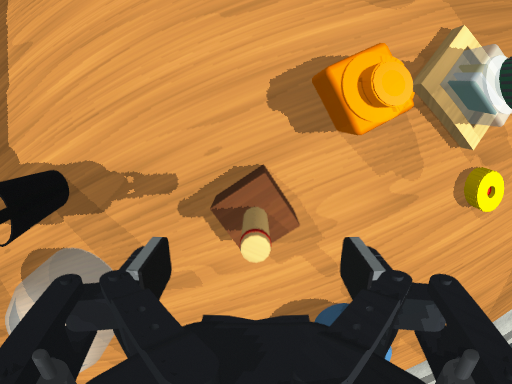

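The wrist view shows the dibber's top disc at about (256,248) on the dark block, between and ahead of the open fingers. I'll measure it.

Run:
```python
import numpy as np,cv2
from h import *
s=dict(np.load("w2.npz"));im=s["frame"].astype(int)
h=cv2.cvtColor(s["frame"],cv2.COLOR_RGB2HSV)
m=np.zeros((384,512),np.uint8);m[225:275,235:280]=((im[...,2]>95)&(im[...,0]>160)&(h[...,1]<130))[225:275,235:280]
c=max(cv2.findContours(m,0,1)[0],key=cv2.contourArea);e=cv2.fitEllipse(c);print(e)
print("top",plane(s,*e[0],135,True), "tcp proj",proj(s,[488.6,-123.9,211.8],True))
cv2.imwrite("pics/w2c.png",cv2.resize(s["frame"][160:275,200:310,::-1],None,fx=5,fy=5))
# depth check
F=f(s); z=s["range_z"][int(e[0][1]),int(e[0][0])]
cc,d=ray(s,*e[0],True); fw=s["R"][2]; print("depth pt",cc+d*z/(d@fw))
print("block corners z55",[plane(s,u,v,55,True)[:2].round(1) for u,v in((264,165),(211,206),(299,218))])
```

```text
((255.0752716064453, 248.34121704101562), (25.556421279907227, 28.621665954589844), 85.81354522705078)
top [ 524.02954865 -139.4124401   135.        ] tcp proj (np.float64(256.9803308551545), np.float64(244.7300429410745))
depth pt [ 524.09311695 -139.43834707  134.85579007]
block corners z55 [array([ 476.7, -110.5]), array([ 496.2, -178.7]), array([544. , -96.7])]
```

View pics/w2c.png

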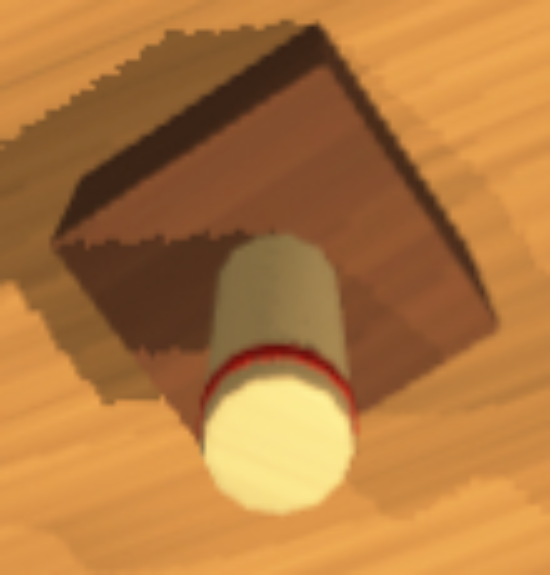

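Request:
step_arm(
  plan=[0,0,0,-0.0012,0.0388,0,1,0,0,0,0,0,0.033,1,0,0,0,0,0,0.035,1,0,0,0,0,0,0.035,1,0,0,0,0,0,0.02,1,0,0,0,0,0,0.01,1,0,0,0,0,0,0,1,0,0,0,0,0,0,1],
)

```text
time: 2.75
eef_pos: [524.8, -140.2, 79.3]
tool_rot: [2.604, 1.756, 0.001]
ft_force: [-0.0, -0.2, -0.2]
width: 1.001
```

```bash
python3 snap.py wrist w3; python3 snap.py side s3
python3 -c "
import cv2
a=cv2.imread('pics/s3.png')[190:300,200:340];b=cv2.imread('pics/w3.png')[150:384,100:420]
cv2.imwrite('pics/s3c.png',cv2.resize(a,None,fx=5,fy=5))"
```

```text
2.8 [ 525.6 -140.7   80.1] [2.603e+00 1.754e+00 2.000e-03] [ 0.  -0.2  0.7] [-0.409  0.345 -0.296  0.927  0.    -0.024]
2.85 [ 525.9 -141.    80.5] [2.603 1.754 0.003] [ 0.3 -0.8 -0.3] [-0.409  0.345 -0.295  0.927  0.    -0.024]
```

View pics/s3c.png

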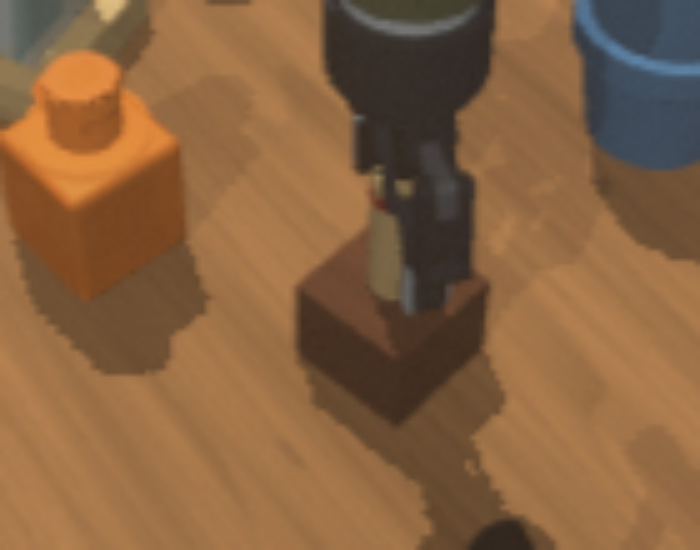

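View pics/w3.png

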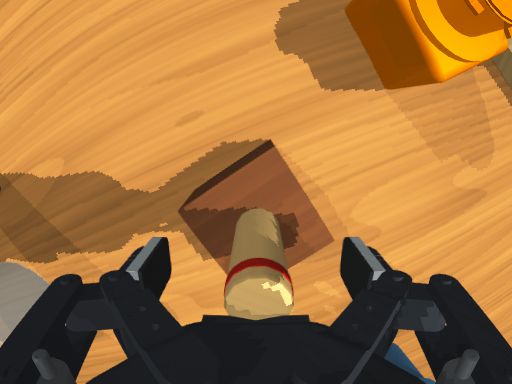

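The handle stands centred between the fingers, with its top at (259,295). Closing.

Request:
step_arm(
  plan=[0,0,0,0,0,0,0,0,0,0,0,0,0,0,0,0,0,0,0,0,0,0,0,0,0,0,0,0,0,0,0,0,0,0,0,0,0,0,0,0,0,0,0,0,0,0,0,0,0],
)

```text
time: 3.43
eef_pos: [524.6, -140.8, 78.7]
tool_rot: [2.606, 1.754, 0.001]
ft_force: [-0.5, 0.9, 3.7]
width: 0.292
```

Request:
step_arm(
  plan=[0,0,0,0,0,-0.01,0,0,0,0,0,0,-0.02,0,0,0,0,0,0,-0.03,0,0,0,0,0,0,-0.04,0,0,0,0,0,0,-0.04,0,0,0,0,0,0,-0.03,0,0,0,0,0,0,0,0],
)

```text
time: 4.02
eef_pos: [527.1, -142.1, 255.9]
tool_rot: [2.598, 1.749, 0.009]
ft_force: [1.2, -1.1, -0.3]
width: 0.288
```

```bash
python3 snap.py wrist w4; python3 snap.py side s4
```

```text
4.0667 [ 526.2 -141.7  252.6] [2.601 1.751 0.006] [ 0.2  0.5 -0.7] [-0.41   0.243  0.003  1.324 -0.    -0.025]
4.1167 [ 525.1 -141.2  250.1] [2.604 1.753 0.003] [ 0.3 -0.5 -1.2] [-4.100e-01  2.450e-01 -1.000e-03  1.322e+00 -0.000e+00 -2.500e-02]
```

View pics/w4.png

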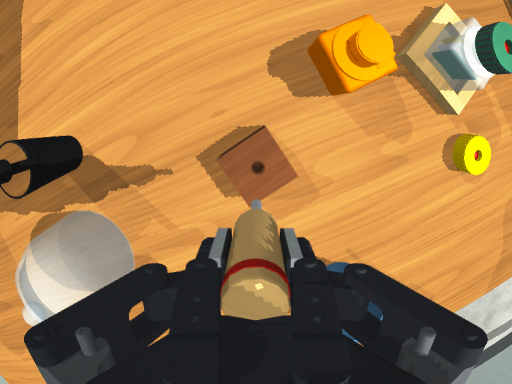

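View pics/s4.png

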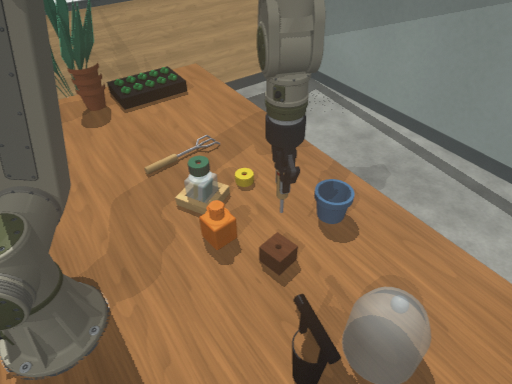

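The dibber is out and upright. The empty hole is at (258,168) in the wrist view, and the green lid with its red vent is at (508,47).

Run:
```python
import numpy as np,cv2
from h import *
s=dict(np.load("w4.npz"));g=cv2.cvtColor(s["frame"],cv2.COLOR_RGB2GRAY)
m=np.zeros((384,512),np.uint8);m[155:180,246:270]=(g[155:180,246:270]<50)
c=max(cv2.findContours(m,0,1)[0],key=cv2.contourArea);M=cv2.moments(c);e=(M["m10"]/M["m00"],M["m01"]/M["m00"]);print(e,len(c))
print("hole",plane(s,*e,55,True)); print("vent far",plane(s,508,47,136,True))
print("tip expected px",proj(s,[524,-140.5,176],True), proj(s,[524,-140.5,184],True))
b=dict(np.load("s4.npz"));print("side tip px exp",proj(b,[524,-140.5,175]))
cv2.imwrite("pics/s4c.png",cv2.resize(b["frame"][140:225,240:330,::-1],None,fx=6,fy=6))
```

```text
(257.3919413919414, 167.98901098901098) 25
hole [ 525.45394153 -139.75733419   55.        ]
vent far [479.35314214 190.08285409 136.        ]
tip expected px (np.float64(256.718598703061), np.float64(195.59323106137236)) (np.float64(256.75741015749674), np.float64(198.5349883684991))
side tip px exp (np.float64(279.40720100548236), np.float64(213.77483663233699))
```

View pics/s4c.png

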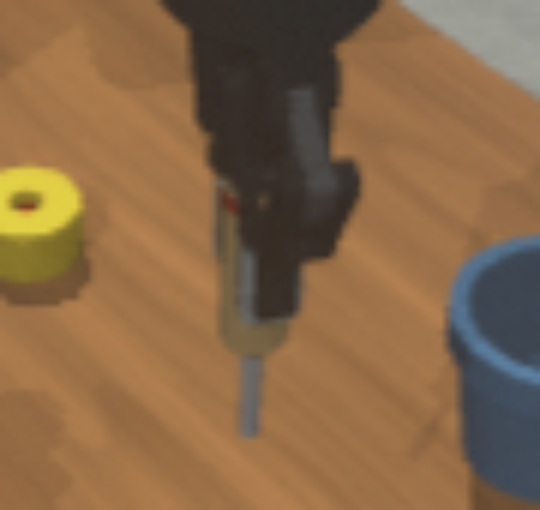

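```bash
python3 snap.py side s5; python3 snap.py wrist w5
python3 - <<'E'
import numpy as np,cv2
from h import *
s=dict(np.load("w5.npz"));b=dict(np.load("s5.npz"));a=dict(np.load("w2.npz"))
x=cv2.resize(s["frame"][150:240,220:290,::-1],None,fx=6,fy=6);y=cv2.resize(b["frame"][170:225,250:320,::-1],None,fx=6,fy=6)
cv2.imwrite("pics/x5.png",x);cv2.imwrite("pics/y5.png",y)
T=np.array([524.3,-140.8])
for z in (175,225): print(z,proj(s,[*T,z],True),proj(b,[*T,z]))
E
```

```text
4.1667 [ 524.2 -140.8  248.2] [ 2.606  1.754 -0.   ] [-0.4  0.2 -0.3] [-0.41   0.246 -0.003  1.321 -0.    -0.025]
4.2167 [ 523.6 -140.6  247.2] [-2.605e+00 -1.753e+00  2.000e-03] [ 0.5  0.  -1.5] [-0.41   0.247 -0.005  1.321 -0.    -0.025]
175 (np.float64(256.40417061484555), np.float64(203.5784608656762)) (np.float64(279.59011955737134), np.float64(213.79711614444145))
225 (np.float64(256.65072310432043), np.float64(227.84871878153916)) (np.float64(280.3786230141855), np.float64(197.83090213788313))
```

View pics/x5.png

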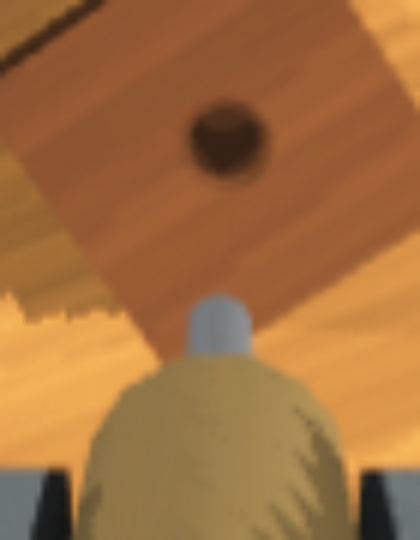

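View pics/y5.png

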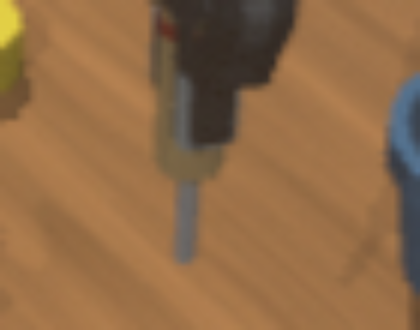

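Request:
step_arm(
  plan=[0,0,0,0.0306,-0.023,0,0,0,0,0,0.0306,-0.023,0,0,0,0,0,0.0306,-0.023,0,0,0,0,0,0.0306,-0.023,0,0,0,0,0,0.0306,-0.023,0,0,0,0,0,0.0306,-0.023,0,0,0,0,0,0.0304,-0.022,0,0,0,0,0,0,0,0,0],
)

```text
time: 4.88
eef_pos: [453.1, 122.7, 246.5]
tool_rot: [-2.596, -1.761, 0.004]
ft_force: [-0.5, -1.1, -0.8]
width: 0.289
```

Request:
step_arm(
  plan=[0,0,0,0,0,0,0,0,0,0,0,0,0,0,0,0,0,0,0,0,0],
)

```text
time: 5.13
eef_pos: [456.5, 116.7, 247.4]
tool_rot: [-2.607, -1.752, 0.003]
ft_force: [-0.6, 0.0, -0.9]
width: 0.287
```

```bash
python3 snap.py wrist w6; python3 snap.py side s6
python3 - <<'E'
import numpy as np
from h import *
s=dict(np.load("w6.npz"));print(proj(s,[481,184,136],True),proj(s,[481,184,144],True))
E
```

```text
5.1833 [456.8 116.5 247.6] [-2.608e+00 -1.752e+00  2.000e-03] [-1.2  1.  -1. ] [ 0.079  0.109 -0.173  1.291 -0.     0.467]
5.2333 [456.9 116.4 247.8] [-2.608e+00 -1.751e+00  1.000e-03] [-0.3 -0.2 -0.9] [ 0.079  0.109 -0.172  1.291 -0.     0.467]
(np.float64(335.7006353721843), np.float64(188.19770163900336)) (np.float64(338.0210495271575), np.float64(190.388528554517))
```

View pics/w6.png

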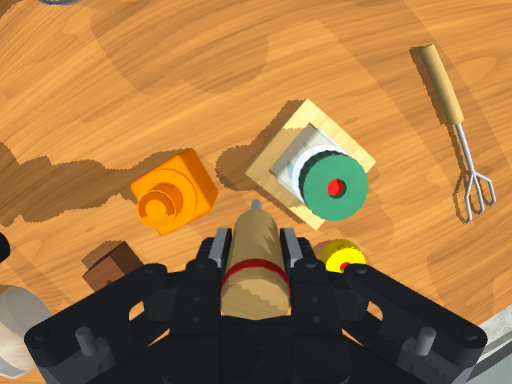

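Run:
```python
import numpy as np,cv2
from h import *
s=dict(np.load("w6.npz"));im=s["frame"].astype(int)
W=s["range_z"]
m=np.zeros((384,512),np.uint8);m[140:225,295:375]=((im[...,1]-im[...,0]>30)&(im[...,1]>100))[140:225,295:375]
c=max(cv2.findContours(m,0,1)[0],key=cv2.contourArea);e=cv2.fitEllipse(c);print(e,"lid top",plane(s,*e[0],144,True))
# contour to plane, fit circle
P=np.array([plane(s,*p[0],144,True)[:2] for p in c]);print("circ",cv2.minEnclosingCircle(P.astype(np.float32)))
A=np.c_[2*P,np.ones(len(P))];x=np.linalg.lstsq(A,(P**2).sum(1),rcond=None)[0];print("ls",x[:2],np.sqrt(x[2]+x[:2]@x[:2]))
r=np.zeros((384,512),np.uint8);r[170:205,320:355]=((im[...,0]>150)&(im[...,1]<90))[170:205,320:355]
v,u=np.nonzero(r);print("red",u.mean(),v.mean(),len(u),plane(s,u.mean(),v.mean(),136,True))
cc,d=ray(s,*e[0],True);k=(338+8,190-18);cc,d=ray(s,*k,True);print("depth top",(cc+d*W[k[1],k[0]]/(d@s["R"][2])))
k=(336,188);cc,d=ray(s,*k,True);print("depth vent",(cc+d*W[k[1],k[0]]/(d@s["R"][2])))
cv2.imwrite("pics/w6c.png",cv2.resize(s["frame"][90:240,230:390,::-1],None,fx=4,fy=4))
print("tcp-proj tip",proj(s,[456.8,116.5,174.5],True))
```

```text
((335.2414245605469, 187.30105590820312), (62.585174560546875, 66.74036407470703), 38.41181945800781) lid top [477.39876399 182.50429805 144.        ]
circ ((478.4731750488281, 182.9817657470703), 29.98086166381836)
ls [478.4299592  183.02621549] 29.417457686633412
red 334.28901734104045 187.2543352601156 173 [479.6703198  183.03938862 136.        ]
depth top [468.10409728 195.99291998 143.9562785 ]
depth vent [481.34663622 184.5329469  134.75828195]
tcp-proj tip (np.float64(256.2819697451381), np.float64(204.11270554624335))
```

View pics/w6c.png

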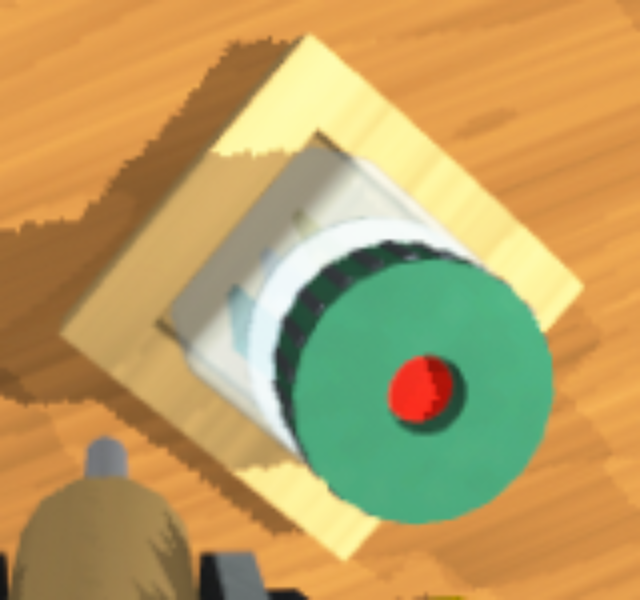

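Request:
step_arm(
  plan=[0,0,0,0.02,-0.0016,0,0,0,0,0,0.029,-0.0016,0,0,0,0,0,0.02,0,0,0,0,0,0,0,0,0.01,0,0,0,0,0,0,0.01,0,0,0,0,0,0,0,0,0,0,0,0,0,0,0,0],
)

```text
validation failed for argument at $.pl...
```

```bash
python3 snap.py side s7;python3 snap.py scene a7; python3 snap.py wrist w7;python3 snap.py side s7
python3 - <<'E'
import numpy as np,cv2
s=dict(np.load("w7.npz"));b=dict(np.load("s7.npz"));a=dict(np.load("a7.npz"))
x=cv2.resize(s["frame"][130:240,190:330,::-1],None,fx=3,fy=3);y=cv2.resize(b["frame"][110:220,150:250,::-1],None,fx=4,fy=4)
z=cv2.resize(a["frame"][140:215,280:340,::-1],None,fx=5,fy=5)
H=max(x.shape[0],y.shape[0],z.shape[0]);p=lambda i:cv2.copyMakeBorder(i,0,H-i.shape[0],0,0,cv2.BORDER_CONSTANT)
cv2.imwrite("pics/y7.png",np.hstack([p(y),p(z)]));cv2.imwrite("pics/x7.png",x)
E
```

```text
5.2833 [456.9 116.4 247.9] [-2.608e+00 -1.751e+00  1.000e-03] [ 0.5  0.3 -1.6] [ 0.079  0.108 -0.172  1.291 -0.     0.467]
5.3333 [457.  116.5 248.1] [-2.608e+00 -1.751e+00  1.000e-03] [-0.7  0.6 -1.7] [ 0.079  0.108 -0.172  1.291 -0.     0.467]
5.3833 [456.9 116.7 248.1] [-2.608 -1.752  0.   ] [-0.5 -0.  -1.7] [ 0.079  0.108 -0.172  1.291  0.     0.467]
5.4333 [456.9 116.8 248.2] [-2.608 -1.752  0.   ] [ 0.6  0.1 -0.3] [ 0.08   0.108 -0.172  1.291  0.     0.467]
```

View pics/y7.png

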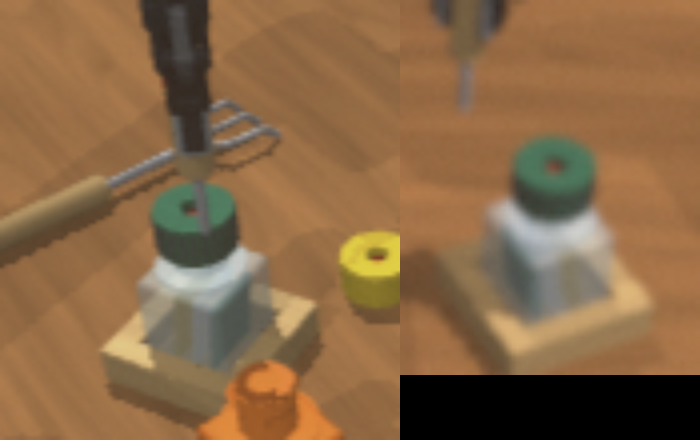

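View pics/x7.png

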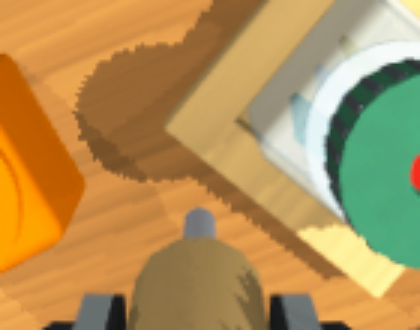

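The move was refused because one row had an extra number. The arm hasn't moved, so I'll retry.

Request:
step_arm(
  plan=[0,0,0,0.02,-0.0018,0,0,0,0,0,0.0295,-0.002,0,0,0,0,0,0.02,0,0,0,0,0,0,0,0,0.01,0,0,0,0,0,0,0.01,0,0,0,0,0,0,0,0,0,0,0,0,0,0,0],
)

```text
time: 6.02
eef_pos: [478.2, 182.5, 227.2]
tool_rot: [-2.606, -1.753, 0.004]
ft_force: [-0.8, 0.4, -0.5]
width: 0.286
```

```bash
python3 snap.py side s8;python3 snap.py scene a8; python3 snap.py wrist w8;python3 snap.py side s8
python3 - <<'E'
import numpy as np,cv2
s=dict(np.load("w8.npz"));b=dict(np.load("s8.npz"));a=dict(np.load("a8.npz"))
x=cv2.resize(s["frame"][130:240,190:330,::-1],None,fx=4,fy=4);y=cv2.resize(b["frame"][110:220,150:250,::-1],None,fx=4,fy=4)
z=cv2.resize(a["frame"][140:215,280:340,::-1],None,fx=5,fy=5)
H=max(y.shape[0],z.shape[0]);p=lambda i:cv2.copyMakeBorder(i,0,H-i.shape[0],0,0,cv2.BORDER_CONSTANT)
cv2.imwrite("pics/y8.png",np.hstack([p(y),p(z)]));cv2.imwrite("pics/x8.png",x)
E
```

```text
6.0667 [478.7 182.6 227.9] [-2.607e+00 -1.753e+00  2.000e-03] [-0.8 -0.7 -0.5] [ 0.208  0.194 -0.119  1.259 -0.     0.595]
6.1167 [479.  182.7 228.4] [-2.607 -1.753  0.   ] [ 0.3  0.6 -0.1] [ 0.208  0.194 -0.119  1.259 -0.     0.595]
6.1667 [479.3 182.8 228.7] [2.607e+00 1.753e+00 1.000e-03] [ 0.   0.5 -1. ] [ 0.208  0.193 -0.118  1.259 -0.     0.595]
6.2167 [479.4 182.9 228.8] [2.607e+00 1.753e+00 1.000e-03] [ 0.1 -0.4 -1.5] [ 0.208  0.193 -0.118  1.259  0.     0.595]
```

View pics/y8.png

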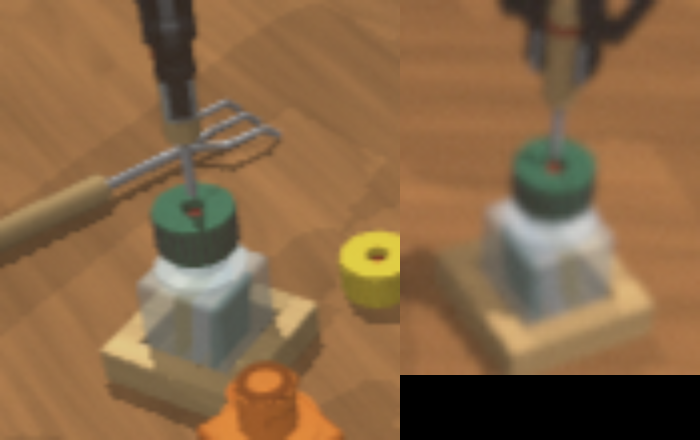

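View pics/x8.png

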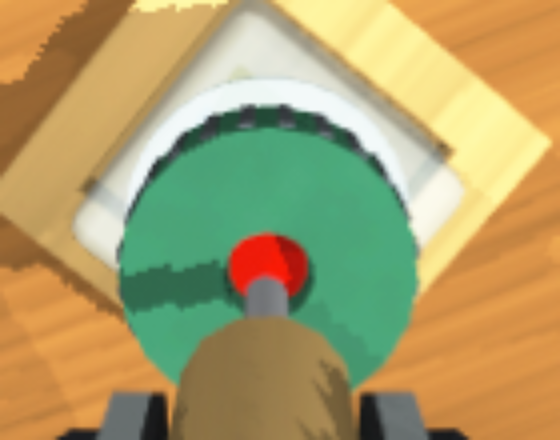

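Tip and recess line up in all three views: wrist recess at crop (268,265), scene at (555,162). Pressing gently.

Request:
step_arm(
  plan=[0,0,0,0,0,0.008,0,0,0,0,0,0,0.006,0,0,0,0,0,0,0.003,0,0,0,0,0,0,0,0,0,0,0,0,0,0.002,0,0,0,0,0,0,0.002,0,0,0,0,0,0,0.001,0,0,0,0,0,0,0,0],
)

```text
time: 6.88
eef_pos: [479.3, 183.4, 206.8]
tool_rot: [2.606, 1.754, 0.001]
ft_force: [-2.1, -0.8, 3.6]
width: 0.295
```

```bash
python3 -c "
from plant import env;o=env.get_obs();print(o['eef_pos'],o['ft_force'])"
```

```text
[479.30859425 183.4061446  206.81430496] [-2.11914554 -0.84726895  3.55066881]
```

Request:
step_arm(
  plan=[0,0,0,0,0,0.001,0,0,0,0,0,0,0,0,0,0,0,0,0,0,0],
)

```text
time: 7.13
eef_pos: [479.5, 183.4, 206.6]
tool_rot: [2.605, 1.754, 0.002]
ft_force: [-2.6, -1.1, 9.1]
width: 0.293
```

Request:
step_arm(
  plan=[0,0,0,0,0,0.001,0,0,0,0,0,0,0,0,0,0,0,0,0,0,0],
)

```text
time: 7.38
eef_pos: [479.6, 183.4, 206.4]
tool_rot: [2.605, 1.754, 0.003]
ft_force: [-3.6, -1.6, 12.1]
width: 0.289
```

```bash
python3 snap.py side s9; python3 -c "
import cv2;a=cv2.imread('pics/s9.png')[110:220,150:250];cv2.imwrite('pics/s9c.png',cv2.resize(a,None,fx=5,fy=5))"
```

```text
7.4333 [479.6 183.4 206.4] [2.605 1.754 0.003] [-4.3 -1.6 12.3] [ 0.209  0.201 -0.163  1.204 -0.     0.595]
```

View pics/s9c.png

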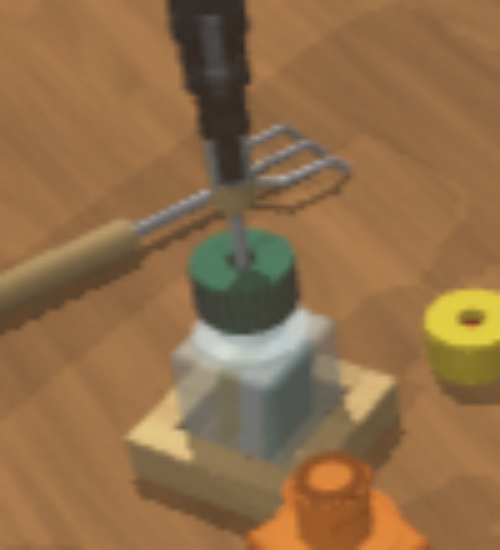

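Fully pressed: 12 N, with the height stopped at tip z of about 133. Now I'll lift and return to the block.

Request:
step_arm(
  plan=[0,0,0,0,0,-0.008,0,0,0,0,0,0,-0.016,0,0,0,0,0,0,-0.02,0,0,0,0,-0.0315,0.0182,0,0,0,0,0,-0.0315,0.0182,0,0,0,0,0,-0.0315,0.0182,0,0,0,0,0,-0.0315,0.0182,0,0,0,0,0,-0.0315,0.0182,0,0],
)

```text
time: 8.1
eef_pos: [504.5, 1.9, 248.4]
tool_rot: [2.605, 1.755, 0.001]
ft_force: [0.6, 1.0, -1.2]
width: 0.288
```

Request:
step_arm(
  plan=[0,0,0,-0.0315,0.0182,0,0,0,0,0,-0.0315,0.0182,0,0,0,0,0,-0.0315,0.0182,0,0,0,0,0,-0.0315,0.0182,0,0,0,0,0,0,0,0.04,0,0,0,0,0,0,0.04,0,0,0,0,0,0,0.02,0,0,0,0,0,0,0,0],
)

```text
time: 8.77
eef_pos: [520.9, -139.8, 142.9]
tool_rot: [-2.6, -1.749, 0.008]
ft_force: [-0.5, 0.8, -2.4]
width: 0.293
```

Request:
step_arm(
  plan=[0,0,0,0,0,0,0,0,0,0,0,0,0,0,0,0,0,0,0,0,0],
)

```text
time: 9.02
eef_pos: [526.0, -141.2, 150.6]
tool_rot: [2.603, 1.753, 0.004]
ft_force: [0.4, -0.2, -0.5]
width: 0.291
```

```bash
python3 snap.py wrist w10;python3 snap.py side s10
python3 - <<'E'
import numpy as np,cv2
s=dict(np.load("w10.npz"));b=dict(np.load("s10.npz"))
x=cv2.resize(s["frame"][130:240,190:330,::-1],None,fx=4,fy=4);y=cv2.resize(b["frame"][200:290,235:325,::-1],None,fx=5,fy=5)
cv2.imwrite("pics/y10.png",y);cv2.imwrite("pics/x10.png",x)
E
```

```text
9.0667 [ 526.  -141.2  150.6] [2.603 1.753 0.004] [ 0.9 -0.5  0.1] [-0.41   0.289 -0.189  1.089  0.    -0.024]
9.1167 [ 525.8 -141.1  150.4] [2.603 1.753 0.003] [ 0.1 -0.4 -0.8] [-0.41   0.289 -0.19   1.088  0.    -0.024]
```

View pics/y10.png

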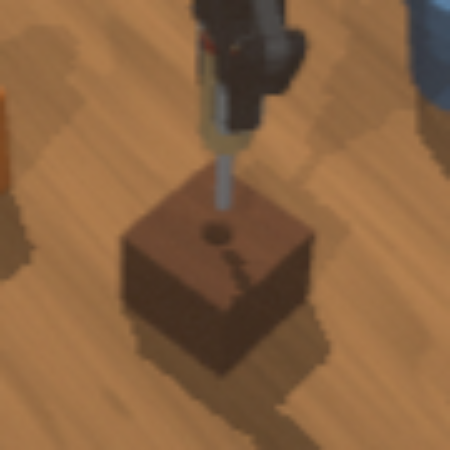

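View pics/x10.png

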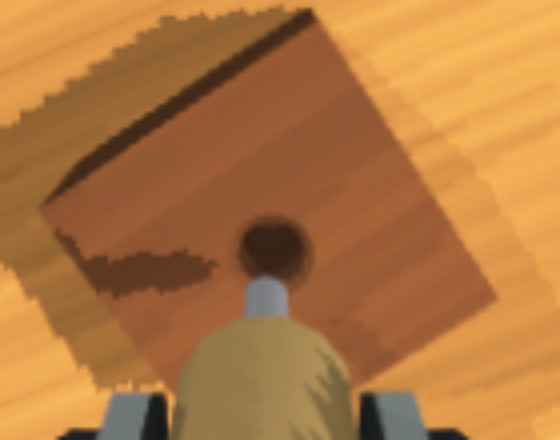

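Run:
```python
import numpy as np
from h import *
s=dict(np.load("w10.npz"));b=dict(np.load("s10.npz"))
print("hole",plane(s,258.7,192.5,55,True),"tip",plane(s,256.6,203,77,True)); 
print("side hole",plane(b,235+217/5,200+233/5,55),"tip",plane(b,235+224/5,200+208/5,77))
from plant import env;o=env.get_obs();print(o["eef_pos"])
```

```text
hole [ 524.66674128 -138.4703484    55.        ] tip [ 526.16797705 -141.040691     77.        ]
side hole [ 526.59959106 -139.71206629   55.        ] tip [ 527.50905711 -143.07239912   77.        ]
[ 525.79397048 -141.13876827  150.36060516]
```

Request:
step_arm(
  plan=[0,0,0,0.0015,-0.0008,0,0,0,0,0,0,0,0,0,0,0,0,0,0,0.01,0,0,0,0,0,0,0.01,0,0,0,0,0,0,0.006,0,0,0,0,0,0,0.006,0,0,0,0,0,0,0,0],
)

```text
time: 9.7
eef_pos: [522.9, -138.6, 114.1]
tool_rot: [-2.604, -1.753, 0.003]
ft_force: [-0.2, 0.4, -0.7]
width: 0.287
```

```bash
python3 snap.py wrist w11;python3 snap.py side s11
python3 - <<'E'
import numpy as np,cv2
s=dict(np.load("w11.npz"));b=dict(np.load("s11.npz"))
x=cv2.resize(s["frame"][130:240,190:330,::-1],None,fx=3,fy=3);y=cv2.resize(b["frame"][200:290,235:325,::-1],None,fx=3.6666667,fy=3.6666667)
cv2.imwrite("pics/x11.png",np.hstack([x,y]))
E
```

```text
9.75 [ 523.3 -138.8  115. ] [-2.604e+00 -1.753e+00  2.000e-03] [-0.1  0.  -1.1] [-0.408  0.314 -0.247  1.013  0.    -0.022]
9.8 [ 523.8 -139.   115.7] [-2.605e+00 -1.754e+00  1.000e-03] [-0.1  0.2 -0.6] [-0.408  0.314 -0.246  1.013  0.    -0.022]
```

View pics/x11.png

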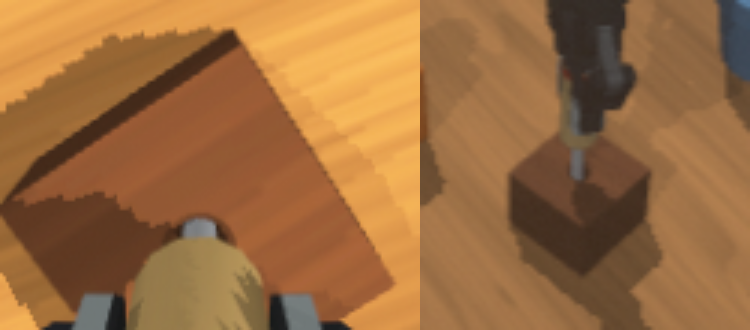

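The tip has entered the hole with no side force. Going down until seated.

Request:
step_arm(
  plan=[0,0,0,0,0,0.012,0,0,0,0,0,0,0.012,0,0,0,0,0,0,0.008,0,0,0,0,0,0,0.003,0,0,0,0,0,0,0.001,0,0,0,0,0,0,0.001,0,0,0,0,0,0,0,0,0,0,0,0,0,0,0],
)

```text
time: 10.47
eef_pos: [524.6, -139.3, 79.8]
tool_rot: [2.605, 1.754, 0.001]
ft_force: [0.3, 0.6, -1.4]
width: 0.285
```

Request:
step_arm(
  plan=[0,0,0,0,0,0.001,0,0,0,0,0,0,0.0005,0,0,0,0,0,0,0,0],
)

```text
time: 10.72
eef_pos: [524.7, -139.3, 78.6]
tool_rot: [2.605, 1.754, 0.001]
ft_force: [-1.3, -0.4, 4.8]
width: 0.288
```

Seated, with 5 N contact. Releasing.

Request:
step_arm(
  plan=[0,0,0,0,0,0,1,0,0,0,0,0,0,1,0,0,0,0,0,0,1,0,0,0,0,0,0,1,0,0,0,0,0,0,1,0,0,0,0,0,0,1],
)

```text
time: 11.22
eef_pos: [524.1, -139.1, 77.7]
tool_rot: [-2.606, -1.754, 0.0]
ft_force: [-0.3, 0.6, -0.4]
width: 1.003
```

Request:
step_arm(
  plan=[0,0,0,0,0,-0.015,1,0,0,0,0,0,-0.03,1,0,0,0,0,0,-0.04,1,0,0,0,0,0,-0.04,1,0,0,0,0,0,-0.025,1,0,0,0,0,0,0,1],
)

```text
time: 11.72
eef_pos: [527.1, -140.3, 234.3]
tool_rot: [2.599, 1.75, 0.009]
ft_force: [1.2, -0.5, 0.9]
width: 0.998
```

```bash
python3 snap.py wrist w12;python3 snap.py side s12
python3 - <<'E'
import numpy as np,cv2
s=dict(np.load("w12.npz"));b=dict(np.load("s12.npz"))
x=cv2.resize(s["frame"][130:270,180:330,::-1],None,fx=2.5,fy=2.5);y=cv2.resize(b["frame"][200:290,235:325,::-1],(350,350))
cv2.imwrite("pics/x12.png",np.hstack([x,y]))
E
```

```text
11.7667 [ 526.1 -139.9  231.3] [2.601 1.751 0.006] [ 0.3 -0.1 -1.1] [-0.408  0.248 -0.042  1.274  0.    -0.022]
11.8167 [ 525.  -139.5  229. ] [2.604 1.753 0.003] [-0.5  0.3 -0.6] [-0.408  0.249 -0.046  1.273  0.    -0.022]
```

View pics/x12.png

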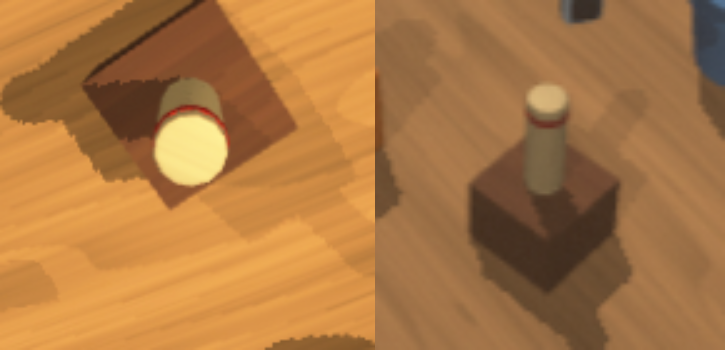

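The dibber is standing upright and seated in its block. Moving to the lid.

Request:
step_arm(
  plan=[0,0,0,0.0313,-0.0181,0,1,0,0,0,0.0313,-0.0181,0,1,0,0,0,0.0313,-0.0181,0,1,0,0,0,0.0313,-0.0181,0,1,0,0,0,0.0313,-0.0181,0,1,0,0,0,0.0313,-0.0181,0,1,0,0,0,0.0313,-0.0181,0,1,0,0,0,0.0313,-0.0181,0,1],
)

```text
time: 12.48
eef_pos: [482.6, 148.8, 225.9]
tool_rot: [-2.605, -1.753, 0.004]
ft_force: [0.4, 0.4, 0.4]
width: 1.003
```

Request:
step_arm(
  plan=[0,0,0,0.0313,-0.0181,0,1,0,0,0,0,0,0.02,1,0,0,0,0,0,0.015,1,0,0,0,0,0,0,1,0,0,0,0,0,0,1,0,0,0,0,0,0,1],
)

```text
time: 12.98
eef_pos: [479.0, 182.8, 192.5]
tool_rot: [-2.606, -1.753, 0.002]
ft_force: [0.3, 0.1, -0.1]
width: 0.996
```

```bash
python3 snap.py wrist w13;python3 snap.py side s13
python3 - <<'E'
import numpy as np,cv2
from h import *
s=dict(np.load("w13.npz"));im=s["frame"].astype(int)
m=np.zeros((384,512),np.uint8);m[150:320,175:335]=((im[...,1]-im[...,0]>30)&(im[...,1]>100))[150:320,175:335]
c=max(cv2.findContours(m,0,1)[0],key=cv2.contourArea)
P=np.array([plane(s,*p[0],144,True)[:2] for p in c if p[0][1]<285])
A=np.c_[2*P,np.ones(len(P))];x=np.linalg.lstsq(A,(P**2).sum(1),rcond=None)[0];print("ls",x[:2],np.sqrt(x[2]+x[:2]@x[:2]),len(P))
E
```

```text
13.0333 [479.6 182.7 193.1] [2.607 1.753 0.   ] [-0.  -0.2  0.1] [ 0.208  0.209 -0.187  1.175  0.     0.594]
13.0833 [479.8 182.7 193.4] [2.607e+00 1.753e+00 1.000e-03] [ 0.5 -0.5  0.4] [ 0.207  0.209 -0.187  1.175  0.     0.594]
ls [478.23008723 184.32303949] 25.515661024681506 337
```

View pics/w13.png

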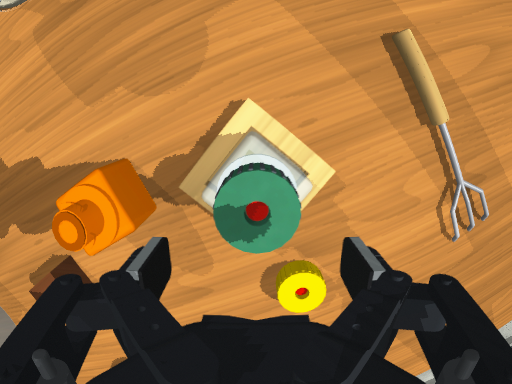

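Run:
```python
import numpy as np,cv2
from h import *
s=dict(np.load("w13.npz"));im=s["frame"].astype(int)
m=np.zeros((384,512),np.uint8);m[150:258,200:310]=((im[...,1]-im[...,0]>30)&(im[...,1]>90))[150:258,200:310]
m=cv2.morphologyEx(m,cv2.MORPH_CLOSE,np.ones((7,7)))
c=max(cv2.findContours(m,0,1)[0],key=cv2.contourArea);c=cv2.convexHull(c);print(cv2.boundingRect(c))
P=np.array([plane(s,*p[0],144,True)[:2] for p in c])
print(cv2.minEnclosingCircle(P.astype(np.float32)))
A=np.c_[2*P,np.ones(len(P))];x=np.linalg.lstsq(A,(P**2).sum(1),rcond=None)[0];print("ls",x[:2],np.sqrt(x[2]+x[:2]@x[:2]))
print("px of 479.2,183.2,144",proj(s,[479.2,183.2,144],True))
```

```text
(214, 164, 87, 90)
((476.4869384765625, 183.85147094726562), 32.141815185546875)
ls [477.11729105 183.67779059] 30.48096518531231
px of 479.2,183.2,144 (np.float64(257.0898850265533), np.float64(214.1055408636822))
```

Request:
step_arm(
  plan=[0,0,0,0,-0.001,0.02,1,0,0,0,0,0,0.03,1,0,0,0,0,0,0.022,1,0,0,0,0,0,0.01,1,0,0,0,0,0,0.004,1,0,0,0,0,0,0,1,0,0,0,0,0,0,1],
)

```text
time: 13.67
eef_pos: [479.3, 183.6, 108.0]
tool_rot: [2.606, 1.754, 0.003]
ft_force: [0.2, -0.5, 0.5]
width: 1.0
```

```bash
python3 snap.py side s14;python3 snap.py wrist w14
python3 - <<'E'
import numpy as np,cv2
b=dict(np.load("s14.npz"));y=cv2.resize(b["frame"][110:220,150:250,::-1],None,fx=5,fy=5)
cv2.imwrite("pics/y14.png",y)
E
```

```text
13.7167 [479.6 183.7 108.3] [2.606 1.754 0.004] [ 0.2 -0.   0.3] [ 0.209  0.266 -0.332  0.971  0.     0.595]
13.7667 [479.6 183.8 108.4] [2.605 1.754 0.004] [ 0.4 -0.4  0.4] [ 0.209  0.266 -0.332  0.97   0.     0.595]
```

View pics/y14.png

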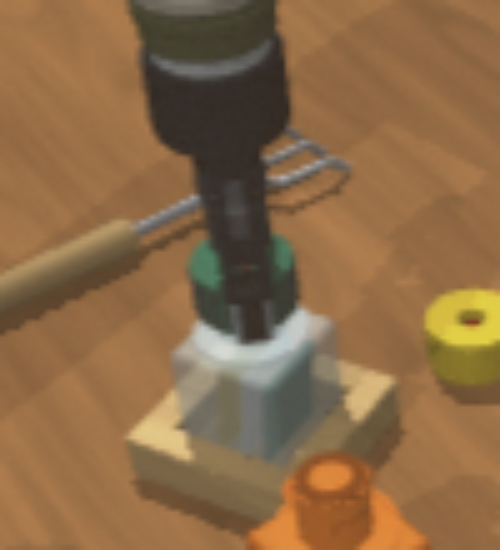

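View pics/w14.png

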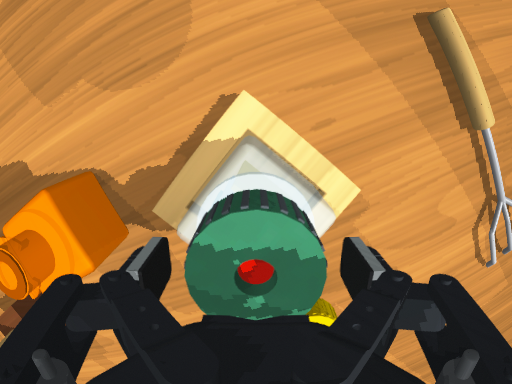

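The lid (centre at about 256,268) sits midway between the fingers. Closing on it.

Request:
step_arm(
  plan=[0,0,0,0,0,0,0,0,0,0,0,0,0,0,0,0,0,0,0,0,0,0,0,0,0,0,0,0,0,0,0,0,0,0,0,0,0,0,0,0,0,0],
)

```text
time: 14.27
eef_pos: [479.1, 183.9, 108.2]
tool_rot: [2.605, 1.754, 0.003]
ft_force: [-1.4, 1.2, 5.5]
width: 0.704
```

```bash
python3 -c "
from plant import env;o=env.get_obs();print(o['eef_pos'],o['ft_force'],o['moment'],o['width']*85,o['joint_pos'])"
```

```text
[479.09314837 183.85051795 108.15190953] [-1.39853826  1.24436421  5.48200653] [-0.01214454  0.24072574 -0.01794722] 59.83106490910613 [ 2.09736295e-01  2.65706179e-01 -3.32457108e-01  9.70340384e-01
  2.44663173e-04  5.95324363e-01]
```

Request:
step_arm(
  plan=[0,0,-0.5,0,0,0,0,0,0,-0.75,0,0,-0.0002,0,0,0,-0.75,0,0,-0.0002,0,0,0,-0.75,0,0,-0.0002,0,0,0,-0.75,0,0,-0.0002,0,0,0,-0.75,0,0,-0.0002,0,0,0,-0.75,0,0,-0.0002,0,0,0,0,0,0,0,0],
)

```text
time: 14.93
eef_pos: [479.6, 183.8, 109.5]
tool_rot: [2.058, 2.371, 0.004]
ft_force: [-0.0, -0.3, 6.1]
width: 0.706
```

```bash
python3 snap.py wrist w15; python3 -c "
from plant import env;import numpy as np;o=env.get_obs();print(o['eef_pos'],o['ft_force'],o['moment'],o['width']*85,o['joint_pos'],np.degrees(2*np.arctan2(o['tool_rot'][1],o['tool_rot'][0])))"
```

```text
14.9833 [479.6 183.9 109.5] [2.061 2.369 0.004] [0.5 0.2 5.2] [ 0.21   0.265 -0.33   0.973 -0.     0.071]
[479.59949569 183.85247202 109.49799865] [0.45703514 0.21648879 5.21907718] [-0.0274724   0.04613605  0.26991936] 59.96272324642528 [ 2.09701371e-01  2.64657665e-01 -3.30255821e-01  9.72638340e-01
 -4.11199074e-05  7.09984133e-02] 97.9470902894392
```

View pics/w15.png

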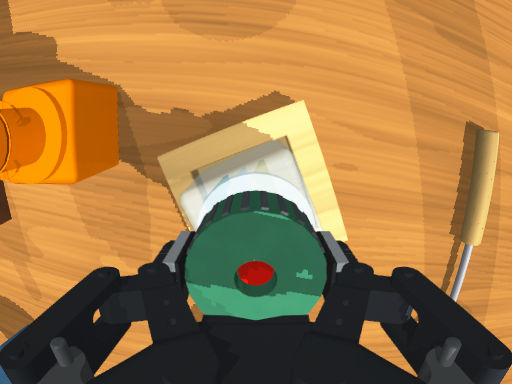

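Turned 30° at about 0.27 N m, and the jar is still square in the brace. Turning about 38° more.

Request:
step_arm(
  plan=[0,0,-0.75,0,0,-0.0002,0,0,0,-0.8,0,0,-0.0002,0,0,0,-0.8,0,0,-0.0002,0,0,0,-0.8,0,0,-0.0002,0,0,0,-0.8,0,0,-0.0002,0,0,0,-0.8,0,0,-0.0002,0,0,0,-0.8,0,0,-0.0002,0,0,0,-0.8,0,0,0,0],
)

```text
time: 15.65
eef_pos: [480.4, 184.4, 112.2]
tool_rot: [1.17, 2.911, 0.006]
ft_force: [-2.1, 1.5, 12.4]
width: 0.701
```

Request:
step_arm(
  plan=[0,0,0,0,0,0,0,0,0,0,0,0,0,0],
)

```text
time: 15.82
eef_pos: [480.3, 184.4, 112.2]
tool_rot: [1.175, 2.909, 0.006]
ft_force: [-1.1, 1.4, 12.2]
width: 0.709
```

```bash
python3 snap.py wrist w16; python3 snap.py side s16; python3 -c "
from plant import env;import numpy as np;o=env.get_obs();print(o['eef_pos'],o['ft_force'],o['moment'],o['width']*85,o['joint_pos'],np.degrees(2*np.arctan2(o['tool_rot'][1],o['tool_rot'][0])))
import cv2;a=cv2.imread('pics/s16.png')[110:220,150:250];b=cv2.imread('pics/w16.png')[80:330,130:390];cv2.imwrite('pics/x16.png',np.hstack([cv2.resize(a,(400,440)),cv2.resize(b,(400,440))]))"
```

```text
15.8667 [480.3 184.4 112.2] [1.175 2.909 0.006] [-1.1  0.1 12.7] [ 0.21   0.262 -0.327  0.977  0.001 -0.593]
15.9167 [480.3 184.4 112.2] [1.175 2.909 0.006] [-1.1  0.6 12.9] [ 0.21   0.262 -0.327  0.977  0.001 -0.593]
[480.3432751  184.35571468 112.20793512] [-1.06201209  0.58091291 12.86757422] [0.15781784 0.33469357 0.16738483] 60.09521717494344 [ 2.09940426e-01  2.62020696e-01 -3.26557986e-01  9.76665186e-01
  6.78061014e-04 -5.93189448e-01] 136.016060056199
```

View pics/x16.png

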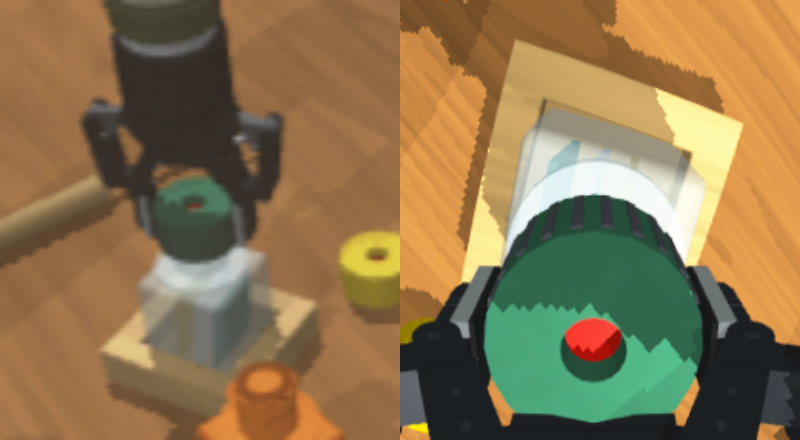

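The seal is pushing the lid up with 12 N after 68°, so the threads seem to have let go. Testing with a small lift.

Request:
step_arm(
  plan=[0,0,0,0,0,-0.001,0,0,0,0,0,0,-0.001,0,0,0,0,0,0,-0.001,0,0,0,0,0,0,-0.001,0,0,0,0,0,0,0,0,0,0,0,0,0,0,0],
)

```text
time: 16.42
eef_pos: [478.6, 183.6, 113.9]
tool_rot: [1.177, 2.912, 0.001]
ft_force: [-0.5, -0.5, 6.5]
width: 0.706
```

Request:
step_arm(
  plan=[0,0,0,0,0,-0.001,0,0,0,0,0,0,-0.001,0,0,0,0,0,0,-0.001,0,0,0,0,0,0,-0.001,0,0,0,0,0,0,0,0,0,0,0,0,0,0,0],
)

```text
time: 16.92
eef_pos: [478.1, 183.5, 117.2]
tool_rot: [-1.177, -2.912, 0.0]
ft_force: [1.3, 1.6, -1.9]
width: 0.706
```

```bash
python3 snap.py wrist w17; python3 snap.py side s17; python3 -c "
from plant import env;import numpy as np;o=env.get_obs();print(o['eef_pos'],o['ft_force'],o['moment'],o['width']*85)
import cv2;a=cv2.imread('pics/s17.png')[110:220,150:250];b=cv2.imread('pics/w17.png')[80:330,130:390];cv2.imwrite('pics/x17.png',np.hstack([cv2.resize(a,(400,440)),cv2.resize(b,(400,440))]))"
```

```text
16.9667 [478.1 183.5 117.3] [-1.177 -2.912  0.   ] [ 1.3  0.3 -0.9] [ 0.21   0.258 -0.318  0.995  0.    -0.593]
17.0167 [478.1 183.5 117.2] [-1.177 -2.912  0.   ] [ 0.1  0.6 -1.1] [ 0.21   0.258 -0.318  0.995  0.    -0.593]
[478.13091166 183.52021418 117.2489458 ] [ 0.08745985  0.55779346 -1.1416348 ] [ 0.15872678 -0.01742994  0.01933221] 59.71647481645328
```

View pics/x17.png

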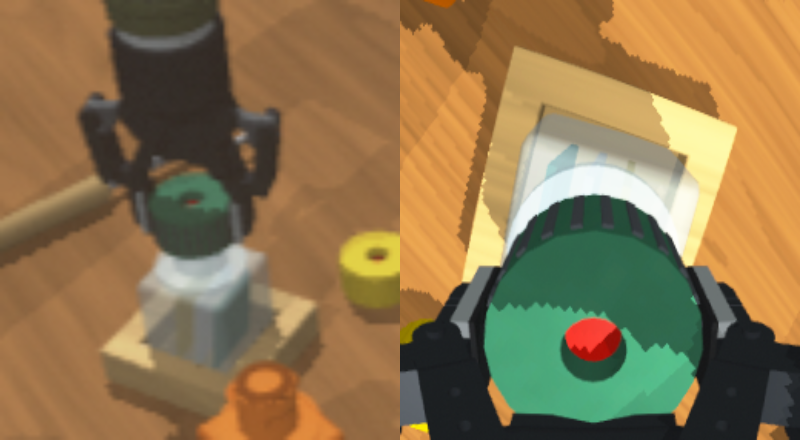

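The force is now only the lid's own weight (1 N), so it is free. Lifting straight up.

Request:
step_arm(
  plan=[0,0,0,0,0,-0.003,0,0,0,0,0,0,-0.005,0,0,0,0,0,0,-0.006,0,0,0,0,0,0,-0.006,0,0,0,0,0,0,-0.005,0,0,0,0,0,0,-0.003,0,0,0,0,0,0,-0.001,0,0,0,0,0,0,0,0],
)

```text
time: 17.68
eef_pos: [478.6, 183.6, 146.9]
tool_rot: [1.177, 2.912, 0.001]
ft_force: [-0.4, 1.2, -1.1]
width: 0.703
```

Request:
step_arm(
  plan=[0,0,0,0,0,0,0,0,0,0,0,0,0,0,0,0,0,0,0,0,0,0,0,0,0,0,0,0],
)

```text
time: 18.02
eef_pos: [478.1, 183.5, 146.1]
tool_rot: [-1.177, -2.912, 0.0]
ft_force: [0.1, 0.1, -1.5]
width: 0.705
```

```bash
python3 snap.py wrist w18; python3 snap.py side s18;python3 snap.py scene a18
python3 - <<'E'
from plant import env;import numpy as np,cv2
from h import *
o=env.get_obs();print(o['eef_pos'],o['tool_rot'],o['ft_force'],o['moment'],o['width']*85)
a=cv2.imread('pics/s18.png')[100:220,150:250];b=cv2.imread('pics/a18.png')[140:220,275:345]
cv2.imwrite('pics/x18.png',np.hstack([cv2.resize(a,(400,480)),cv2.resize(b,(400,480))]))
for k,fish,box in(("w18",1,(200,190,310,310)),("s18",0,(180,135,220,175)),("a18",0,(295,155,328,190))):
    s=dict(np.load(k+".npz"));im=s["frame"].astype(int);x0,y0,x1,y1=box
    m=np.zeros((384,512),bool);m[y0:y1,x0:x1]=(im[...,1]-im[...,0]>25)[y0:y1,x0:x1]
    v,u=np.nonzero(m);P=[]
    for uu,vv in zip(u,v):
        c,d=ray(s,uu,vv,bool(fish));P.append(c+d*s["range_z"][vv,uu]/(d@s["R"][2]))
    P=np.array(P);print(k,len(P),"z pct",np.percentile(P[:,2],[5,50,95]).round(1),P.mean(0).round(1))
E
```

```text
18.0667 [478.2 183.5 146.2] [-1.177 -2.912  0.   ] [-0.4  0.4 -0.5] [ 0.21   0.236 -0.272  1.064  0.    -0.593]
18.1167 [478.2 183.5 146.2] [-1.177 -2.912  0.   ] [ 0.  -0.4 -1.9] [ 0.21   0.236 -0.272  1.064  0.    -0.593]
18.1667 [478.3 183.5 146.2] [-1.177 -2.913  0.   ] [-0.4  0.1 -1. ] [ 0.21   0.236 -0.272  1.064  0.    -0.593]
[478.25799366 183.51076328 146.24926397] [-1.17698664e+00 -2.91255481e+00  1.37540900e-04] [-0.36439433  0.10202932 -1.02576015] [ 0.01240953 -0.02604472 -0.00509288] 59.94525057639953
w18 10438 z pct [170.  181.9 182.9] [471.5 175.6 180.9]
s18 100 z pct [182.5 183.9 185.8] [487.  187.3 184.3]
a18 54 z pct [177.2 181.1 184. ] [485.7 193.6 180.9]
```

View pics/x18.png

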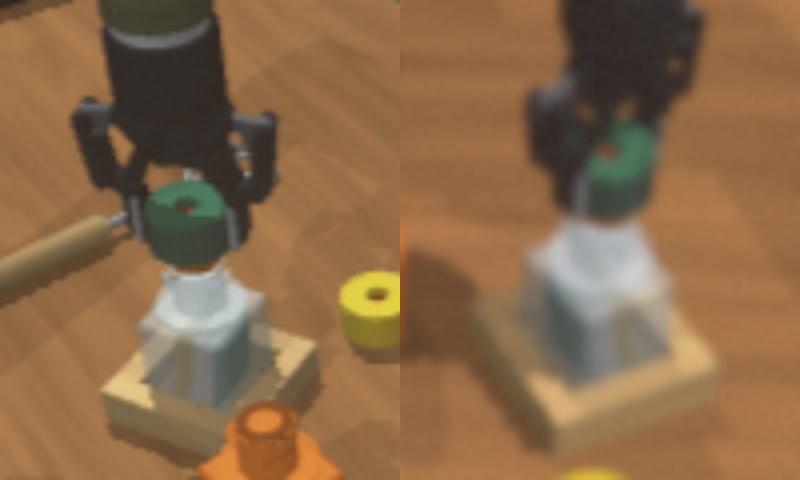

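View pics/w18.png

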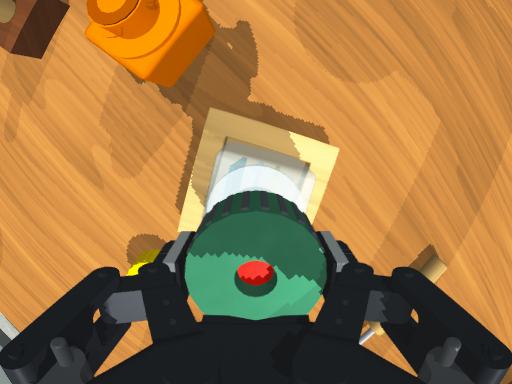

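Run:
```python
import numpy as np,cv2
from h import *
s=dict(np.load("w18.npz"));im=s["frame"].astype(int)
m=np.zeros((384,512),bool);m[222:315,188:325]=(im[...,1]-im[...,0]>25)[222:315,188:325]
v,u=np.nonzero(m);P=[]
for uu,vv in zip(u,v):
    c,d=ray(s,uu,vv,True);P.append(c+d*s["range_z"][vv,uu]/(d@s["R"][2]))
P=np.array(P);P=P[abs(P[:,2]-182.3)<3]
k=np.linalg.lstsq(np.c_[P[:,:2]-P[:,:2].mean(0),np.ones(len(P))],P[:,2],rcond=None)[0];print("tilt deg",np.degrees(k[:2]),"z",k[2])
print(cv2.minEnclosingCircle(P[:,:2].astype(np.float32)))
b=dict(np.load("s18.npz")); y=b["frame"][130:200,180:215]
W=world(b); print("side mouth rim px->", [plane(b,150+x/4,100+yy/4,130)[:2].round(1) for x,yy in((198,275),)])
o=cv2.imread("pics/s18.png")[195:290,235:325];cv2.imwrite("pics/s18d.png",cv2.resize(o,None,fx=4,fy=4))
```

```text
tilt deg [-0.03706069 -0.25573294] z 181.97886116702946
((478.23773193359375, 182.073486328125), 30.583423614501953)
side mouth rim px-> [array([476.1, 169.9])]
```

View pics/s18d.png

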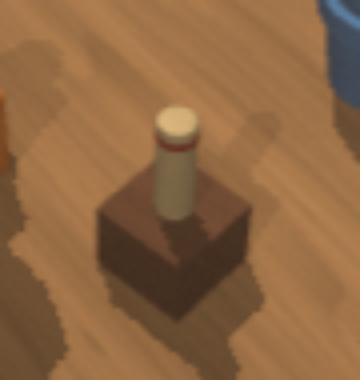

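Run:
```python
import numpy as np,cv2
from h import *
b=dict(np.load("s18.npz"))
for z in(130,120,100):
    u,v=proj(b,[478.3,183.3,z]);print(z,((u-150)*4,(v-100)*4))
s=dict(np.load("w6.npz"))
C=[plane(s,230+x/4,90+y/4,30,True)[:2] for x,y in((310,35),(583,288),(345,558),(60,330))];print(np.round(C,1),(C[0]+C[2])/2,(C[1]+C[3])/2)
```

```text
130 (np.float64(191.98038715777557), np.float64(264.5808366537083))
120 (np.float64(193.60911540672782), np.float64(275.52483433353973))
100 (np.float64(196.8042481812172), np.float64(296.9940546858355))
[[398.7 207. ]
 [503.9 264.2]
 [560.1 160.2]
 [454.7 102.6]] [479.38240578 183.59827812] [479.29948608 183.42679063]
```

Brace centre is (479.3, 183.5) and lid centre about (478.2, 183), so they agree within about 1 mm. Handing in.

```bash
python3 -c "
from plant import ticket;print(ticket.finish_job())"
```

```text
the job is handed in; nothing more can be done
None
```

I did the job in the order you asked and handed it in at about 18 s of the 53 s allowed. The hand-in gives no verdict.

- **Vent:** I pressed it with the dibber's tip until the tip stopped, about 3 mm down with 12 N on the wrist, and held it there for a moment.
- **Dibber:** It is back in its block. The side view shows it upright and seated.
- **Lid:** I turned it 68° anticlockwise, with about 0.27 N m showing partway through. A small test lift then showed only about 1 N, the lid's own weight, so the threads had let go and the jar stayed down in the brace.
- **Final hold:** The lid's lower edge is about 20 mm above the jar's mouth: its top measures z = 182, so the edge is at 150 and the mouth at 130. It is level to within about 0.3° and within about 1.5 mm of the brace centre.

- **Refused move:** One move call was refused because a row had an extra number. The arm did not move, and I sent it again corrected.
- **View disagreement:** The side camera disagreed with the wrist camera by 1 to 5 mm on some points, so I went by the wrist camera.
- **Not re-checked:** I did not measure the cloche, pot, planter and cultivator again at the end. The arm's path did not come near them.

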